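# File two flat cartons upright in the stock tray

## Robot

A 6-joint arm with a two-finger parallel gripper is mounted at the origin on the work surface. World frame = base frame: x ahead of the robot, y to its left, z up, the work surface at z = 0. Lengths are in m, angles in rad, forces in N, time in s.
With the tool pointing down it reaches from about 0.225 to 0.875 m from the base axis. Payload 3.4 kg.
Tool frame: the origin (TCP) lies at the very end of the fingers, on their centre line; the grasp point (between the pads) lies 19 mm behind it; z points along the fingers, y is the line along which they close (so a half turn about z gives the same grasp; the last joint's range is limited). The gripper opens to 85 mm and grips with 20 to 120 N. Pads are 22 mm wide; open, the fingers measure 114 mm over their backs; the gripper's body (76 mm by 85 mm) begins 54 mm behind the grasp point. The pads swing forward as they close: fully open they stand 13 mm farther back than shut.
Start: joints at [0.979, 0.276, 1.505, -0, 1.361, -0.121], TCP at [0.261, 0.512, 0.201] pointing down, gripper open.
Joint ranges: [-2.89, 2.89], [-0.75, 2.08], [0.22, 2.7], [-1.18, 4.32], [0.11, 2.71], [-2.7, 2.7]. Speed limits (rad/s): [2.57, 2.57, 3.14, 3.14, 3.14, 3.14].

## Interface

Orientations are given as a unit quaternion [w, x, y, z].
In Python, from rig import readout, vision, manip gives the robot as it stands.
- The arm moves only by the shell command python3 -m handwheel 'ROWS' [FORCE]. ROWS is JSON, a list of rows, each a list of 3 entries, a list of its own where there are three numbers: the shift along the tool's x, y, z in mm, then the turn, a rotation vector about the tool's x, y, z in units of 6 degrees (1.0 is 6 degrees), then the closure, from -1 (fully open) to 1 (shut), so that 0 is half open. A call has 1 to 20 rows; each row shifts and turns the commanded pose from where the row before left it, along the tool's axes as they then stand; what a row does not reach is not made up. A row lasts 1/8 s, in which the tool goes at most 62.5 mm and 10.7 degrees, less where a joint would pass 70% of its speed; a pose out of reach is approached as far as the arm can. A call is refused whole if a number of a shift passes 62.5 or a number of a turn 1, either way. A call with a gripper value outside its range is refused whole. The fingers move at their own pace and stop on an object; FORCE is the grip in N (left out, the last holds). Time passes only in rows, so rows that do not move let the fingers close. It gives the time, the measured TCP pose, the force, the opening and the grip force at its end, in the units of the state.
- readout.get_state(): the state, without advancing time (a new reading comes with each control period).
- vision.get_image(name): name is "scene" or "top"; returns the picture (480x640x3 uint8, blue, green, red); there is no depth.
- vision.camera_params(name): a dict with "intrinsics" (3x3 intrinsics, pixels), "dist" ([k1, k2, p1, p2, k3] as OpenCV has them; the pictures are not rectified), "rvec" (rotation vector, rad) and "tvec" (3), from world to camera coordinates, as OpenCV has them. Camera axes: x right, y down, z forward; pixel columns grow to the right and rows downward; lengths in m; the calibration is good to about 2 mm. A picture is of the moment at which its call begins. camera_params takes no time and is no camera call.
- manip.sign_off(): hands the job in; it is judged then, once.
The state is a dict: "clock": time; "qpos": joint angles; "qd": joint speeds; "effort": joint torques, N m; "position": TCP position; "ee_rot": TCP orientation; "contact_force": force on the tool from outside, world axes, zero at the start; "moment": the same for the moment, N m; "width": finger opening in m; "gripper_force": force on a finger pad.
Only numpy, scipy, OpenCV 4.12 (cv2) and the standard library are available. Lean on these libraries where they do the work, as an engineer would, in place of code of your own. Each camera call takes 0.05 s, during which the arm holds its last target. There are 200 camera calls.

## Task

Two flat white cartons lie on the blue counter mat. Stand both upright on their short ends in the free space of the grey stock tray, broad faces towards the carton already filed there, the long carton behind (next to the filed one) and the short carton in front. They must stand on the tray floor, straight and square to the tray, let go; do not knock over or shift the bottle, the jar, the mouse or the steel dish.

Things in the scene. Friction and masses are not known exactly. Their poses are not given: they have to be found in the camera images.
- long_carton: the longer flat closed white carton, 150 x 66 x 30 mm (own x, y, z as it starts lying), 0.12 to 0.26 kg, stiff; origin at the centre of its 150 x 66 underside, x along its length, z out of its upper broad face, which has a 30 mm wide blue band across the middle. Lies flat on the mat
- long_carton_mid (a point): centre of the long carton's volume (15 mm above its origin along its z); axes as the carton
- short_carton: the shorter flat closed white carton, 115 x 66 x 30 mm, 0.12 to 0.26 kg, otherwise just like the long one; origin at the centre of its 115 x 66 underside, x along its length, z out of its upper broad face. Lies flat on the mat
- short_carton_mid (a point): centre of the short carton's volume (15 mm above its origin along its z); axes as the carton
- tray: grey stock tray, fixed, left or right of the mat. Origin at counter height, on the middle line, 4 mm in front of its free floor; z up, -x out of its front, which faces the robot's right (-y), more or less turned towards the robot (-x). Floor 4 mm thick; free floor 92 mm long (x +4 to +96 mm), 86 mm wide (y -43 to +43 mm), with 3 mm lips, tops 18 mm above the counter, at front and sides. Open above
- tray_filed (a point): foot of the front face of the carton already filed at the tray's back (fixed): point on the tray floor, 96 mm behind (+x) the tray's origin and 4 mm up, axes as the tray. That carton is 36 mm thick, 66 mm wide, its top 129 mm above the counter; behind it the tray's back wall, 100 mm high
- mat: blue counter mat, fixed, 300 x 250 mm (x, y), 2 mm thick, origin at the centre of its underside. The cartons lie side by side on it, their length roughly along its y, either one nearer the robot
- bottle: white bottle, upright, 64 mm across, 170 mm tall, loose; origin at the centre of its foot. Stands off one end of the carton that lies nearer the robot
- jar: clear jar with a steel cap, upright, 72 mm across, 125 mm tall, loose; origin at the centre of its foot. Stands off one end of the farther carton
- mouse: black computer mouse, 105 x 60 mm (x, y), 28 mm high, loose; origin at the centre of its underside. Lies off the other end of the nearer carton
- dish: steel instrument dish, empty, 110 x 62 mm (x, y), 24 mm high, loose; origin at the centre of its underside. Lies off the other end of the farther carton
Not all that is in view belongs to the job. What is shaped like the long_carton but orange or turquoise is not meant.

How it is judged:
By the outcome, as a careful person would: the job done as asked, in the order asked, and still so for the second after the job is handed in, with the robot touching nothing.
It also fails if it takes over 72 s, if anything falls off the work surface, if the arm or the gripper's body presses on something with over 40 N, if the wrist force passes 120 N, or if a joint passes its speed limit or range.

## Working session

There is one attempt and no reset: what is moved stays moved. The work goes in short steps, Python scripts to look and compute and a shell command to move; the robot and the scene stay as the last step left them, time stands still between calls to the robot, and variables do not carry over. Pictures are saved under pics/ and viewed, at most 11 in all, crops included, and the job is handed in when it is done.

```bash
mkdir -p pics; python3 - <<'E'
from rig import readout, vision
import cv2,numpy as np
for n in ("scene","top"):
    cv2.imwrite(f"pics/{n}0.png",vision.get_image(n)); p=vision.camera_params(n)
    R=cv2.Rodrigues(np.array(p["rvec"],float))[0]; print(n,-R.T@np.array(p["tvec"]).ravel(),np.array(p["intrinsics"]).tolist())
print(readout.get_state())
E
```

```text
scene [ 1.18965567 -0.4769245   0.86973597] [[457.66238426987917, 0.0, 318.305880192867], [0.0, 457.66238426987917, 239.49815310194697], [0.0, 0.0, 1.0]]
top [ 0.36893111 -0.01902544  1.13361803] [[516.3677221001161, 0.0, 320.62751144930274], [0.0, 516.3677221001161, 246.31798978981104], [0.0, 0.0, 1.0]]
{'clock': 0.1, 'qpos': array([ 9.79028503e-01,  2.76554288e-01,  1.50596726e+00, -2.09805587e-05,
        1.36072049e+00, -1.21002658e-01]), 'qd': array([-1.95497830e-03, -2.37901264e-03, -2.66070136e-03, -1.83054663e-03,
       -7.03306988e-04, -9.73019912e-05]), 'effort': array([ 1.09085329e-03, -4.17699480e+01, -2.46405494e+01,  1.43442133e-06,
        5.83819812e-03, -3.46177039e-06]), 'position': array([0.26053061, 0.51202204, 0.20002906]), 'ee_rot': array([-2.78113488e-04,  2.33212821e-01,  9.72425370e-01, -7.76452964e-04]), 'contact_force': array([ 0.52675725, -0.74118267, -0.08885049]), 'moment': array([ 0.0469056 , -0.04649682, -0.00563813]), 'gripper_force': 0.0, 'width': 0.08520122388595408}
```

View pics/scene0.png

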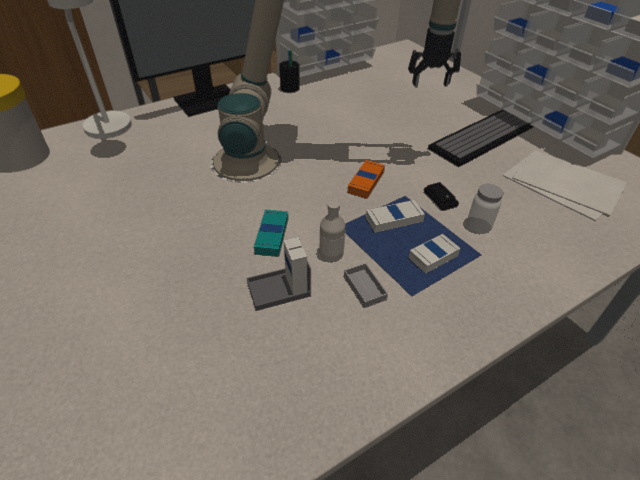

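View pics/top0.png

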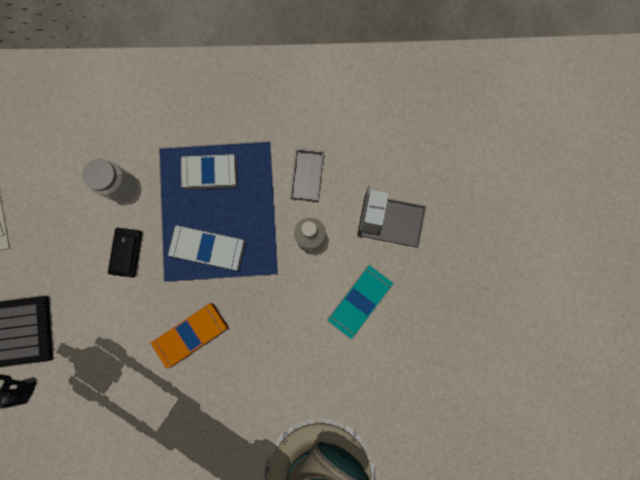

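The top view shows two white cartons on the mat, at (206,248) and (208,171). The orange one at (189,335) and the turquoise one at (360,300) are off the mat and not meant. The long carton should be the one at (206,248), which spans about 73 px against 55 px. The tray is at (392,217), with the filed carton on its left (+y) side. I'll confirm this with an enlarged crop and measure.

```bash
cat > h.py <<'E'
import cv2,numpy as np
from rig import vision,readout
from scipy.spatial.transform import Rotation as Ro
def cam(n):
    p=vision.camera_params(n);return [np.array(p[k],float) for k in("intrinsics","dist","rvec","tvec")]
def proj(P,n="top"):
    K,d,r,t=cam(n);return cv2.projectPoints(np.array(P,float).reshape(-1,3),r,t,K,d)[0].reshape(-1,2)
def unproj(px,z,n="top"):
    K,d,r,t=cam(n);R=cv2.Rodrigues(r)[0];u=cv2.undistortPoints(np.array(px,float).reshape(-1,1,2),K,d).reshape(-1,2)
    D=np.c_[u,np.ones(len(u))]@R; C=-R.T@t.ravel(); return C+D*((z-C[2])/D[:,2])[:,None]
E
python3 - <<'E'
from h import *
im=cv2.imread("pics/top0.png")
a=cv2.resize(im[135:285,160:280],None,fx=3.6,fy=3.6,interpolation=cv2.INTER_CUBIC)
b=cv2.resize(im[180:255,355:430],None,fx=4.8,fy=4.8,interpolation=cv2.INTER_CUBIC)
o=np.zeros((540,792,3),np.uint8);o[:,:432]=a;o[:360,432:]=b;cv2.imwrite("pics/crop0.png",o)
m=((im.min(2)>120)*255).astype(np.uint8); m[:140]=0;m[275:]=0;m[:,:165]=0;m[:,270:]=0
n,l,s,c=cv2.connectedComponentsWithStats(m)
for lo,hi in((140,205),(205,275)):
    q=m.copy();q[:lo]=0;q[hi:]=0
    pts=cv2.findNonZero(q).reshape(-1,2)
    W=unproj(pts,.032)[:,:2]; r=cv2.minAreaRect((W*1000).astype(np.float32)); print(r,len(pts),cv2.boundingRect(pts))
print(s.tolist())
print(im[171,175:245].tolist()[::6]);print(im[155:195,195].min(1)); print(im[225:270,190].min(1))
E
```

```text
((667.483642578125, 211.10977172851562), (220.22103881835938, 102.01437377929688), 88.85558319091797) 1259 (165, 140, 102, 47)
((483.1709899902344, 232.3087158203125), (148.7860565185547, 65.08895874023438), 76.44654846191406) 1683 (169, 226, 74, 44)
[[0, 0, 640, 480, 304258], [165, 140, 6, 7, 26], [172, 140, 4, 6, 10], [178, 140, 4, 3, 5], [187, 141, 2, 1, 2], [190, 140, 1, 1, 1], [200, 140, 4, 3, 7], [206, 141, 4, 2, 4], [213, 141, 1, 1, 1], [216, 140, 15, 3, 23], [232, 141, 2, 1, 2], [235, 141, 1, 1, 1], [238, 140, 4, 2, 4], [243, 140, 3, 2, 5], [248, 140, 6, 2, 7], [266, 140, 1, 1, 1], [177, 142, 11, 4, 21], [196, 142, 2, 2, 2], [214, 155, 21, 30, 570], [181, 156, 28, 31, 566], [212, 184, 1, 1, 1], [169, 226, 36, 35, 836], [207, 233, 3, 1, 3], [212, 234, 3, 1, 3], [207, 235, 36, 35, 835], [198, 261, 3, 1, 3], [202, 262, 3, 1, 3]]
[[77, 46, 32], [115, 118, 117], [121, 133, 131], [149, 161, 157], [149, 159, 156], [97, 60, 20], [100, 61, 28], [155, 160, 156], [152, 158, 155], [132, 139, 137], [66, 70, 73], [77, 49, 38]]
[ 66 123 147 149 147 146 148 149 147 149 145 148 148 146 148 146 145 146
 146 146 146 146 146 144 145 144 145 147 148 146 125  78  52  50  38  35
  34  34  37  33]
[ 32  33  49 102 143 153 153 153 153 151 151 152 153 155 155 153 153 154
 154 153 150 150 151 152 154 154 152 151 152 151 151 152 153 153 139  88
  42  32  32  29  39  35  37  34  33]
```

View pics/crop0.png

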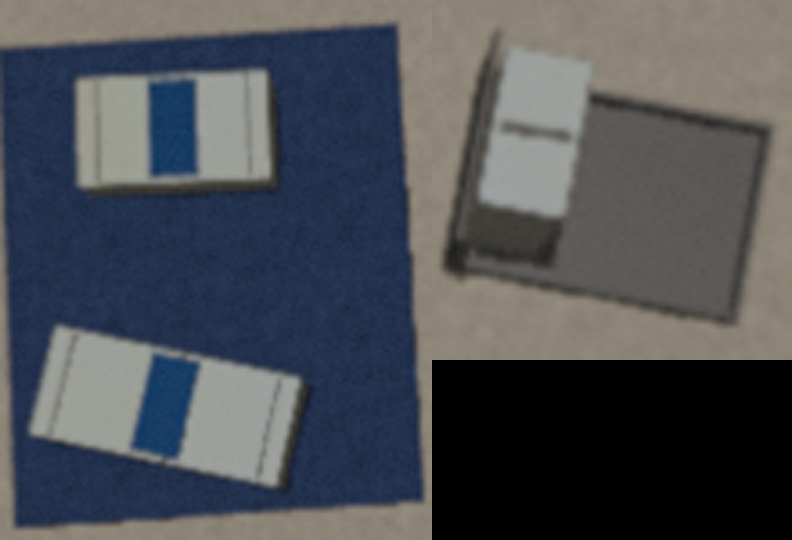

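```bash
python3 - <<'E'
from h import *
from scipy.optimize import least_squares
im=cv2.imread("pics/top0.png")
m=((im.min(2)>105)*255).astype(np.uint8);q=np.zeros_like(m);q[152:190,176:240]=m[152:190,176:240]
n,l,s,c=cv2.connectedComponentsWithStats(q)
pts=np.vstack([np.argwhere(l==i)[:,::-1] for i in range(1,n) if s[i,4]>100])
print("short",cv2.minAreaRect((unproj(pts,.032)[:,:2]*1000).astype(np.float32)))
px=np.array([[425,206.5],[418.1,247.1],[388.3,193.1],[383.1,225.2]])-0.4
T=np.array([[.001,.046,.018],[.001,-.046,.018],[.096,.033,.129],[.096,-.033,.129]])
def w(p,T): 
    c,s=np.cos(p[2]),np.sin(p[2]);T=np.atleast_2d(T);return np.c_[p[0]+c*T[:,0]-s*T[:,1],p[1]+s*T[:,0]+c*T[:,1],T[:,2]]
for sgn in(1,-1):
    TT=T*[1,sgn,1]
    f=least_squares(lambda p:(proj(w(p,TT))-px).ravel(),[.4,-.2,1.4])
    print(sgn,f.x,np.degrees(f.x[2]),f.fun.round(1))
print(unproj(px[:2],.018),unproj(px[2:],.129))
print("bottle top",unproj([[310,229]],.17),"jar",unproj([[101,175]],.125),"mouse",unproj([[126,252]],.02),"dish",unproj([[308,176]],.012))
print(Ro.from_quat(np.roll(readout.get_state()['ee_rot'],-1)).as_matrix().round(3))
E
```

```text
short ((651.751708984375, 228.00567626953125), (66.41463470458984, 115.11064910888672), 1.1054048538208008)
1 [ 0.51468726 -0.23431565  1.23544197] 70.7856109526095 [ -9.6  42.5   9.6 -38.1  -7.6  29.4   7.6 -34.3]
-1 [ 0.52006526 -0.23598351  1.35015982] 77.35845939672771 [ 1.  -0.5  0.3  0.1 -0.1 -0.  -1.1  0.4]
[[ 0.56414994 -0.24289312  0.018     ]
 [ 0.47553632 -0.22431149  0.018     ]] [[ 0.57321989 -0.14963951  0.129     ]
 [ 0.50961658 -0.13726694  0.129     ]]
bottle top [[0.49908412 0.00444785 0.17      ]] jar [[0.62230405 0.41721144 0.125     ]] mouse [[0.47824133 0.4061501  0.02      ]] dish [[0.63870638 0.01032566 0.012     ]]
[[-0.891  0.454 -0.001]
 [ 0.454  0.891 -0.001]
 [ 0.    -0.002 -1.   ]]
```

```bash
cat >> h.py <<'E'
R0=np.array([[0,-1,0],[1,0,0],[0,0,1.]])
def wrist(R,q1,th):
    e=(Ro.from_euler('Z',q1)*Ro.from_euler('Y',th)).inv()*R*Ro.from_matrix(R0).inv()
    return e.as_euler('ZYZ')   # q5>=0 branch
E
python3 - <<'E' 2>/dev/null
from h import *
s=readout.get_state();q=s['qpos'];R=Ro.from_quat(np.roll(s['ee_rot'],-1))
print("chk",wrist(R,q[0],q[1]+q[2]),q[3:])
yaw=np.radians(77.8);t=np.array([np.cos(yaw),np.sin(yaw),0]);Z=np.array([0,0,1.])
for el in (0,20,35):
  for sg in(1,-1):
    for q1 in(-60,-45):
      for th in(100,125):
        e=np.radians(el);z=t*np.cos(e)-Z*np.sin(e);x=sg*(Z*np.cos(e)+t*np.sin(e));y=np.cross(z,x)
        print(el,sg,q1,th,np.degrees(wrist(Ro.from_matrix(np.c_[x,y,z]),*np.radians([q1,th]))).round())
E
```

```text
chk [-2.09805587e-05  1.36072049e+00 -1.21002658e-01] [-2.09805587e-05  1.36072049e+00 -1.21002658e-01]
0 1 -60 100 [ 79. 137. -15.]
0 1 -60 125 [ 58. 127. -46.]
0 1 -45 100 [ 84. 122. -12.]
0 1 -45 125 [ 70. 116. -40.]
0 -1 -60 100 [ 79. 137. 165.]
0 -1 -60 125 [ 58. 127. 134.]
0 -1 -45 100 [ 84. 122. 168.]
0 -1 -45 125 [ 70. 116. 140.]
20 1 -60 100 [ 54. 129. -32.]
20 1 -60 125 [ 43. 112. -54.]
20 1 -45 100 [ 62. 116. -23.]
20 1 -45 125 [ 54. 103. -45.]
20 -1 -60 100 [ 54. 129. 148.]
20 -1 -60 125 [ 43. 112. 126.]
20 -1 -45 100 [ 62. 116. 157.]
20 -1 -45 125 [ 54. 103. 135.]
35 1 -60 100 [ 39. 120. -40.]
35 1 -60 125 [ 34. 100. -56.]
35 1 -45 100 [ 47. 110. -28.]
35 1 -45 125 [ 44.  92. -46.]
35 -1 -60 100 [ 39. 120. 140.]
35 -1 -60 125 [ 34. 100. 124.]
35 -1 -45 100 [ 47. 110. 152.]
35 -1 -45 125 [ 44.  92. 134.]
```

```bash
python3 -m handwheel '[[[0,0,0],[0,0,1],-1],[[0,0,0],[0,0,1],-1],[[0,0,0],[0,0,1],-1],[[0,0,0],[0,0,1],-1],[[0,0,0],[0,0,1],-1],[[0,0,0],[0,0,1],-1],[[0,0,0],[0,0,1],-1],[[0,0,0],[0,0,1],-1],[[0,0,0],[0,0,1],-1],[[0,0,0],[0,0,1],-1],[[0,0,0],[0,0,1],-1],[[0,0,0],[0,0,1],-1],[[0,0,0],[0,0,0.76],-1],[[-39,56,15],[0,0,0],-1],[[-39,56,15],[0,0,0],-1],[[-39,56,15],[0,0,0],-1],[[-39,56,15],[0,0,0],-1],[[-39,56,15],[0,0,0],-1],[[0,0,0],[0,0,0],-1]]' 60
cat >> h.py <<'E'
def log():
    import json,os
    s=readout.get_state();open("log.txt","a").write(json.dumps([list(s['qpos']),list(s['position']),list(s['ee_rot'])])+"\n")
    return s,Ro.from_quat(np.roll(s['ee_rot'],-1)).as_matrix()
def delta(P,x,z):
    "tool-frame shift (mm) in the final frame & turn (units) in the tool frame to reach TCP P with given x,z axes"
    s,R=log();x=np.array(x,float);z=np.array(z,float);z/=np.linalg.norm(z);x-=z*(x@z);x/=np.linalg.norm(x);G=np.c_[x,np.cross(z,x),z]
    d=np.array(P)-s['position']
    print("clock",round(s['clock'],2),"pos",s['position'].round(4),"q",s['qpos'].round(2),"w",round(s['width'],4))
    print("shift cur",(R.T@d*1000).round(1),"shift final",(G.T@d*1000).round(1),"turn",(np.degrees(Ro.from_matrix(R.T@G).as_rotvec())/6).round(2))
E
python3 - <<'E'
from h import *
delta([.489,.2566,.004],[.234,.972,0],[0,0,-1])
E
```

```text
clock: 2.48
position: [0.4654, 0.2806, 0.1322]
ee_rot: [0.0, 0.787, 0.616, -0.001]
contact_force: [-0.9, 0.5, 0.6]
width: 0.0854
gripper_force: 0.0
clock 2.48 pos [0.4654 0.2806 0.1322] q [ 0.42  0.28  1.68 -0.    1.19  0.66] w 0.0854
shift cur [-17.3  28.8 128.2] shift final [-17.8  28.6 128.2] turn [-0.01  0.02 -0.06]
```

```bash
python3 -m handwheel '[[[-9,15,20],[0,0,0],-1],[[-8.5,14,20],[0,0,-0.06],-1],[[0,0,40],[0,0,0],-1],[[0,0,0],[0,0,0],-1]]'; python3 - <<'E'
from h import *
delta([.489,.2566,.004],[.234,.972,0],[0,0,-1])
E
```

```text
clock: 2.98
position: [0.4842, 0.2602, 0.0512]
ee_rot: [-0.001, 0.783, 0.622, -0.004]
contact_force: [-0.2, -0.3, -0.5]
width: 0.0849
gripper_force: 0.0
clock 2.98 pos [0.4842 0.2602 0.0512] q [0.37 0.37 1.77 0.   1.01 0.6 ] w 0.0849
shift cur [-2.2  5.8 47.2] shift final [-2.4  5.5 47.2] turn [-0.06  0.04  0.07]
```

```bash
python3 -m handwheel '[[[-2,4,20],[0,0,0.07],-1],[[0,0,18],[0,0,0],-1],[[0,0,0],[0,0,0],-1],[[0,0,0],[0,0,0],-1]]'; python3 - <<'E'
from h import *
delta([.489,.2566,.004],[.234,.972,0],[0,0,-1])
cv2.imwrite("pics/g1.png",np.hstack([cv2.resize(vision.get_image("scene")[150:300,320:520],(800,600))]))
E
```

```text
clock: 3.48
position: [0.4918, 0.2585, 0.0172]
ee_rot: [0.0, 0.786, 0.619, 0.001]
contact_force: [-0.2, -0.8, -0.8]
width: 0.0854
gripper_force: 0.0
clock 3.48 pos [0.4918 0.2585 0.0172] q [0.36 0.41 1.81 0.   0.92 0.6 ] w 0.0854
shift cur [-2.5 -2.2 13.2] shift final [-2.5 -2.2 13.2] turn [ 0.02 -0.01 -0.  ]
```

View pics/g1.png

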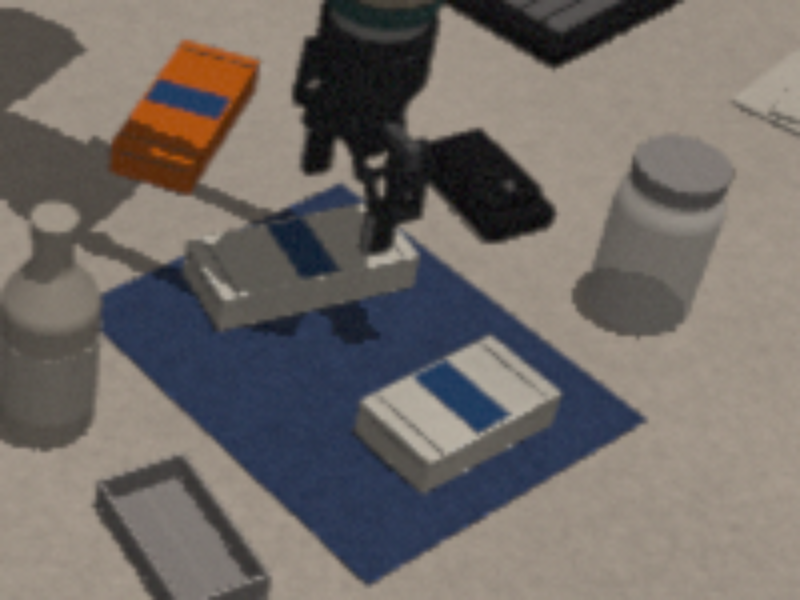

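The crop shows the open fingers straddling the long carton, with the far finger at about (375,235) and its tip still near the top face. I'll go lower and close.

```bash
python3 -m handwheel '[[[-2.5,-2,13],[0,0,0],-1],[[0,0,1],[0,0,0],-1],[[0,0,0],[0,0,0],-1],[[0,0,0],[0,0,0],1],[[0,0,0],[0,0,0],1],[[0,0,0],[0,0,0],1],[[0,0,0],[0,0,0],1],[[0,0,0],[0,0,0],1],[[0,0,0],[0,0,0],1]]' 60; python3 - <<'E'
from h import *
delta([.489,.2566,.004],[.234,.972,0],[0,0,-1])
E
```

```text
clock: 4.65
position: [0.4885, 0.2557, 0.0017]
ee_rot: [-0.0, 0.786, 0.618, 0.0]
contact_force: [0.8, -0.6, -0.4]
width: 0.0
gripper_force: 0.0
clock 4.65 pos [0.4885 0.2557 0.0017] q [0.36 0.43 1.83 0.   0.88 0.59] w 0.0
shift cur [ 1.   0.3 -2.3] shift final [ 1.   0.3 -2.3] turn [-0.   -0.   -0.01]
```

```bash
python3 - <<'E'
from h import *
a=cv2.resize(vision.get_image("scene")[150:300,320:520],(640,480));b=cv2.resize(vision.get_image("top")[150:300,120:320],(640,480))
o=np.vstack([a,b]);cv2.imwrite("pics/g2.png",cv2.resize(o,(400,600)))
E
```

```text
(no output)
```

View pics/g2.png

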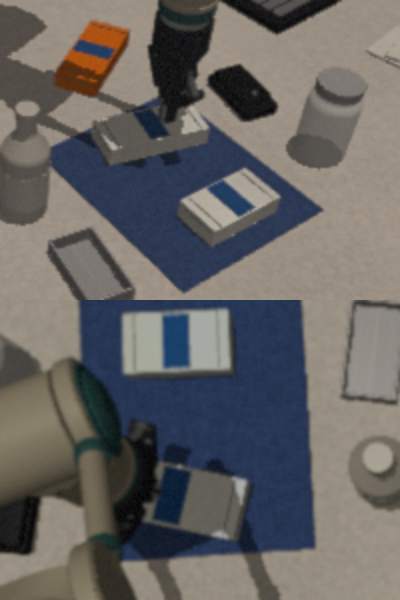

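The gripper shut completely (opening 0), and the pictures show the fingers closed above the carton, which hasn't moved. The reported TCP height of 0.002 doesn't fit that, so I'll overlay the reported tool on the images.

```bash
python3 - <<'E'
from h import *
s,R=log();p=s['position'];print(s['position'],s['contact_force'],s['width'])
out=[]
for n,(x0,y0,w,h) in(("scene",(360,160,100,75)),("top",(150,190,100,75))):
    im=vision.get_image(n);k=4;c=cv2.resize(im[y0:y0+h,x0:x0+w],None,fx=k,fy=k,interpolation=cv2.INTER_CUBIC)
    c=cv2.convertScaleAbs(c,alpha=1.8)
    u=np.array([.234,.972,0]);v=np.array([-.972,.234,0]);C=np.array([.4832,.2323,0])
    for z in(.002,.032):
        P=proj([C+a*.075*u+b*.033*v+[0,0,z] for a,b in((1,1),(1,-1),(-1,-1),(-1,1))],n)
        cv2.polylines(c,[np.int32((P-[x0,y0]+.5)*k)],True,(0,255,0),1)
    for d in(0,.02,.04,.06,.08):
        q=proj([p-R[:,2]*d],n)[0];cv2.circle(c,tuple(int(i) for i in (q-[x0,y0]+.5)*k),3,(0,0,255) if d==0 else (0,255,255),-1)
    out.append(c)
cv2.imwrite("pics/g3.png",np.hstack(out))
E
```

```text
[0.48850597 0.25563191 0.00170715] [ 0.44540931  0.05094443 -0.13205942] 0.0003709488184189217
```

View pics/g3.png

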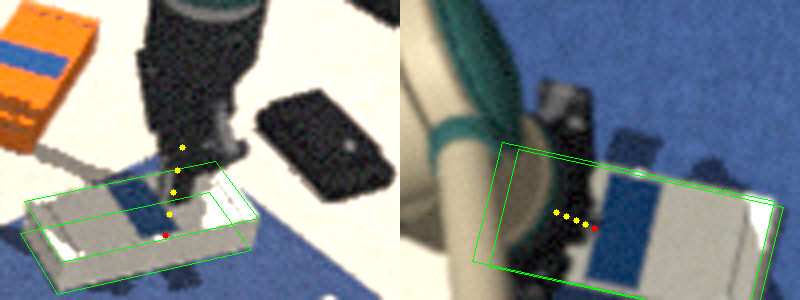

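```bash
python3 - <<'E'
from h import *
for z in(.015,.03,.045,.06,.075): print(z,proj([[.5375,.2475,z],[.4462,.2695,z]],"scene").round(1).tolist())
E
python3 -m handwheel '[[[0,0,1],[0,0,0],1],[[0,0,0],[0,0,0],1],[[0,0,1],[0,0,0],1],[[0,0,0],[0,0,0],1]]'
```

```text
0.015 [[410.7, 225.8], [396.0, 205.0]]
0.03 [[411.5, 221.7], [396.7, 201.0]]
0.045 [[412.3, 217.6], [397.4, 197.0]]
0.06 [[413.2, 213.5], [398.1, 192.8]]
0.075 [[414.1, 209.3], [398.8, 188.6]]
clock: 5.35
position: [0.4886, 0.2557, 0.0015]
ee_rot: [0.0, 0.786, 0.619, 0.0]
contact_force: [-3.5, -1.6, 12.4]
width: 0.0004
gripper_force: 6.3
```

Contact came with 12 N at a reported height of 0.0015, where the carton top is at 0.032. The real fingertips are therefore about 30 mm short of the reported TCP (a visual check of g1 agrees). I'll open and go 30 mm lower, watching the force.

```bash
python3 -m handwheel '[[[0,0,-6],[0,0,0],-1],[[0,0,0],[0,0,0],-1],[[0,0,0],[0,0,0],-1],[[0,0,0],[0,0,0],-1],[[0,0,0],[0,0,0],-1],[[0,0,0],[0,0,0],-1],[[0,0,10],[0,0,0],-1],[[0,0,5],[0,0,0],-1],[[0,0,5],[0,0,0],-1],[[0,0,0],[0,0,0],-1],[[0,0,0],[0,0,0],-1]]' && python3 -m handwheel '[[[0,0,6],[0,0,0],-1],[[0,0,6],[0,0,0],-1],[[0,0,0],[0,0,0],-1],[[0,0,0],[0,0,0],-1]]'
```

```text
clock: 6.72
position: [0.4886, 0.2557, -0.0143]
ee_rot: [0.0, 0.786, 0.618, 0.0]
contact_force: [0.3, 0.4, 0.1]
width: 0.0854
gripper_force: 0.0
clock: 7.22
position: [0.4885, 0.2557, -0.0264]
ee_rot: [-0.0, 0.786, 0.618, -0.0]
contact_force: [0.2, -0.6, -0.3]
width: 0.0852
gripper_force: 0.0
```

```bash
python3 -m handwheel '[[[0,0,0],[0,0,0],1],[[0,0,0],[0,0,0],1],[[0,0,0],[0,0,0],1],[[0,0,0],[0,0,0],1],[[0,0,0],[0,0,0],1]]' 60
```

```text
clock: 7.85
position: [0.4889, 0.2558, -0.0258]
ee_rot: [0.0, 0.786, 0.618, 0.0]
contact_force: [-1.3, 0.5, 5.3]
width: 0.0648
gripper_force: 68.5
```

Carton gripped (opening 64.8 mm). I'll lift it well above the bottle height.

```bash
python3 -m handwheel '[[[0,0,-10],[0,0,0],1],[[0,0,-25],[0,0,0],1],[[0,0,-40],[0,0,0],1],[[0,0,-50],[0,0,0],1],[[0,0,-50],[0,0,0],1],[[0,0,-50],[0,0,0],1],[[0,0,-40],[0,0,0],1],[[0,0,0],[0,0,0],1],[[0,0,0],[0,0,0],1]]'
python3 - <<'E'
from h import *
from scipy.optimize import least_squares
t=np.radians(77.8);delta([.49,-.26,.235],[np.cos(t),np.sin(t),0],[0,0,-1])
# refine tray yaw with side lips
P=unproj(np.array([[358.75,236.25],[418.1,247.1],[388.3,200.2],[425,206.5]])-.4,.018)
for a,b in((0,1),(2,3)): d=P[a]-P[b];print("side",np.degrees(np.arctan2(d[1],d[0])))
d=P[3]-P[1];print("front",np.degrees(np.arctan2(-d[1],-d[0]))-90+180,"mid",(P[3]+P[1])/2, np.linalg.norm(d))
E
```

```text
clock: 8.98
position: [0.4873, 0.2552, 0.2372]
ee_rot: [-0.0, 0.786, 0.618, -0.001]
contact_force: [-1.2, -1.2, -3.1]
width: 0.0648
gripper_force: 67.8
clock 8.97 pos [0.4873 0.2552 0.2372] q [0.36 0.22 1.49 0.   1.43 0.59] w 0.0648
shift cur [-500.1  123.7    2.7] shift final [-503.   111.5    2.2] turn [-0.02  0.02 -0.23]
side 78.2156898958549
side 78.67731946865082
front 258.1570853569135 mid [ 0.51984313 -0.23360231  0.018     ] 0.09054087314915236
```

```bash
python3 -m handwheel '[[[-30,8,0],[0,0,0],1],[[-50,12,0],[0,0,0],1],[[-50,12,0],[0,0,0],1],[[-50,12,0],[0,0,0],1],[[-50,12,0],[0,0,0],1],[[-50,12,0],[0,0,0],1],[[-50,12,0],[0,0,0],1],[[-50,12,0],[0,0,0],1],[[-50,12,0],[0,0,0],1],[[-40,12,0],[0,0,-0.25],1],[[-30,8,0],[0,0,0],1],[[0,0,0],[0,0,0],1],[[0,0,0],[0,0,0],1]]'
python3 - <<'E'
from h import *
t=np.radians(78.2);delta([.49,-.26,.235],[np.cos(t),np.sin(t),0],[0,0,-1])
E
```

```text
clock: 10.6
position: [0.4913, -0.2583, 0.2367]
ee_rot: [-0.002, 0.778, 0.629, -0.0]
contact_force: [0.0, 0.3, -2.3]
width: 0.0645
gripper_force: 67.6
clock 10.6 pos [ 0.4913 -0.2583  0.2367] q [-0.61  0.23  1.48  0.    1.44 -0.4 ] w 0.0645
shift cur [-2.  -0.9  1.7] shift final [-2.  -0.9  1.7] turn [-0.04 -0.02 -0.05]
```

```bash
python3 -m handwheel '[[[0,0,0],[0,1,0],1],[[0,0,0],[0,1,0],1],[[0,0,0],[0,1,0],1],[[0,0,0],[0,1,0],1],[[0,0,0],[0,1,0],1],[[0,0,0],[0,1,0],1],[[0,0,0],[0,1,0],1],[[0,0,0],[0,1,0],1],[[0,0,0],[0,1,0],1],[[0,0,0],[0,1,0],1],[[0,0,0],[0,1,0],1],[[0,0,0],[0,1,0],1],[[0,0,0],[0,1,0],1],[[0,0,0],[0,1,0],1],[[0,0,0],[0,1,0],1],[[0,0,0],[0,0,0],1],[[0,0,0],[0,0,0],1]]'
python3 - <<'E'
from h import *
t=np.radians(78.2);T=np.array([np.cos(t),np.sin(t),0]);delta(np.array([.5204,-.2358,.16])+.121*T,[0,0,1],T)
im=vision.get_image("scene")[140:340,180:440];cv2.imwrite("pics/up1.png",cv2.resize(im,None,fx=3,fy=3,interpolation=cv2.INTER_CUBIC))
E
```

```text
clock: 12.72
position: [0.4927, -0.2589, 0.2389]
ee_rot: [-0.444, 0.55, 0.446, 0.549]
contact_force: [-0.1, 0.4, -1.9]
width: 0.0651
gripper_force: 67.9
clock 12.72 pos [ 0.4927 -0.2589  0.2389] q [-1.1   0.85  1.4   0.91  2.21 -0.91] w 0.0651
shift cur [-78.6  21.7 149.6] shift final [-78.9  22.3 149.3] turn [0.04 0.02 0.01]
```

View pics/up1.png

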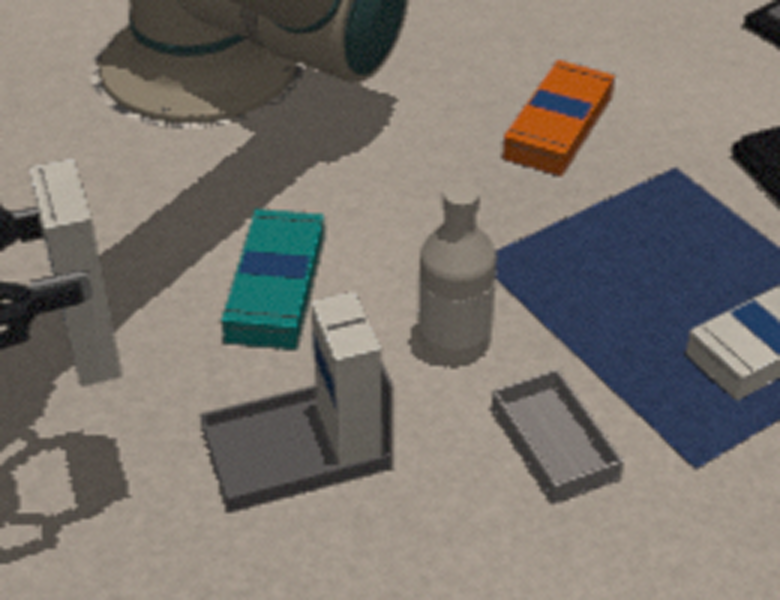

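The carton hangs upright at the left, with its top face around (75,190) in the crop and its foot around (100,380). I'll check its pose against the prediction numerically.

```bash
python3 - <<'E'
from h import *
from scipy.optimize import least_squares
s,R=log();p=s['position']
px=np.array([[75,160],[33,168],[50,222],[93,213],[120,375],[82,384]])/3+[180,140]-.33
# carton in tool coords: bottom end x=-.099, top +.051 ; y +-.033 ; underside z=-.0278, upper z=-.0578
L=[[.051,-.033,-.0278],[.051,-.033,-.0578],[.051,.033,-.0578],[.051,.033,-.0278],[-.099,.033,-.0278],[-.099,.033,-.0578]]
f=lambda d:(proj(p+d[:3]+(np.array(L)@(R@Ro.from_rotvec([0,d[3],0]).as_matrix()).T),"scene")-px)
print(R.round(3));print(f(np.zeros(4)).round(1).tolist())
for d0 in([0,0,.03,0],): print("B",f(np.array(d0)).round(1).tolist())
r=least_squares(lambda d:f(d).ravel(),np.zeros(4),x_scale=[.01]*4);print(r.x.round(4),r.fun.round(1))
E
```

```text
[[-0.001  0.978  0.209]
 [ 0.003 -0.209  0.978]
 [ 1.     0.001 -0.003]]
[[-0.6, -0.2], [-1.7, 0.1], [-2.0, 2.7], [-0.6, 2.3], [0.8, 1.3], [-0.5, 1.7]]
B [[-3.0, -12.2], [-4.5, -11.9], [-4.8, -9.5], [-3.0, -9.8], [-1.1, -8.3], [-2.8, -7.9]]
[-0.017   0.0063 -0.0131 -0.0163] [ 0.5 -0.9 -0.2 -0.8 -0.6  1.3  0.5  1.2  0.4 -0.6 -0.6 -0.4]
```

The prediction with the offset along the tool fits to 1–2 px. I'll move over the tray.

```bash
python3 -m handwheel '[[[0,5,25],[0,0,0],1],[[0,9,40],[0,0,0],1],[[0,8,40],[0,0,0],1],[[-20,0,25],[0,0,0],1],[[-40,0,10],[0,0,0],1],[[-20,0,5],[0,0,0],1],[[0,0,0],[0,0,0],1],[[0,0,0],[0,0,0],1]]'
python3 - <<'E'
from h import *
t=np.radians(78.2);T=np.array([np.cos(t),np.sin(t),0]);delta(np.array([.5204,-.2358,.105])+.121*T,[0,0,1],T)
# refined look from top: carton top face, predicted in tray frame
s,R=log();print(R.round(3))
cv2.imwrite("pics/t2.png",vision.get_image("top"));cv2.imwrite("pics/s2.png",vision.get_image("scene"))
a=cv2.imread("pics/s2.png")[180:320,230:340];b=cv2.imread("pics/t2.png")[170:260,340:440]
o=np.zeros((560,800,3),np.uint8);o[:,:440]=cv2.resize(a,(440,560),interpolation=cv2.INTER_CUBIC);o[:324,440:]=cv2.resize(b,(360,324),interpolation=cv2.INTER_CUBIC);cv2.imwrite("pics/c2.png",o)
E
```

```text
clock: 13.78
position: [0.5445, -0.1231, 0.1599]
ee_rot: [-0.444, 0.55, 0.445, 0.55]
contact_force: [-0.2, -0.4, -2.7]
width: 0.0649
gripper_force: 67.7
clock 13.78 pos [ 0.5445 -0.1231  0.1599] q [-0.94  0.88  1.63  0.95  1.97 -1.08] w 0.0649
shift cur [-54.9  -0.7   5.8] shift final [-54.9  -0.5   5.7] turn [0.05 0.   0.02]
[[-0.002  0.978  0.21 ]
 [ 0.001 -0.21   0.978]
 [ 1.     0.002 -0.   ]]
```

View pics/c2.png

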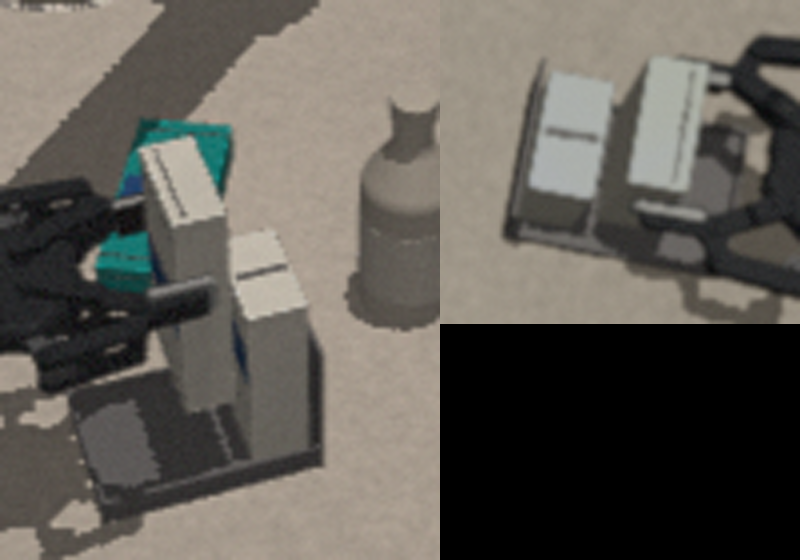

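```bash
python3 - <<'E'
from h import *
t=np.radians(78.2);T=np.array([np.cos(t),np.sin(t),0]);N=np.array([T[1],-T[0],0])
f=lambda c,z:unproj((np.array(c,float)-[440,0])/3.6+[340,170]-.36,z)
C=f([[650,58],[708,68],[690,190],[628,180]],.211);F=f([[613,80],[597,195]],.129)
s,R=log();O=np.array([.5204,-.2358,0])
print("tray coords carton",((C-O)@T*1e3).round(1),((C-O)@N*1e3).round(1));print("filed",((F-O)@T*1e3).round(1),((F-O)@N*1e3).round(1))
p=s['position'];print("pred under/upper",((p-O)@T*1e3-27.8).round(1),((p-O)@T*1e3-57.8).round(1),"mid",((p-O)@N*1e3).round(1))
d=C[0]-C[3];print("yaw carton",np.degrees(np.arctan2(d[1],d[0]))+90,np.degrees(np.arctan2(*(C[1]-C[2])[[1,0]]))+90);d=F[0]-F[1];print("filed",np.degrees(np.arctan2(d[1],d[0]))+90)
E
```

```text
tray coords carton [86.4 57.  55.5 86.7] [ 31.5  31.7 -31.1 -31.7]
filed [95.8 93.5] [ 35.7 -28.6]
pred under/upper 87.4 57.4 mid 0.5
yaw carton 77.91305955884476 79.54129503499026
filed 80.25244884724832
```

```bash
python3 -m handwheel '[[[-15,0.5,2],[0,0,0],1],[[-20,0.5,2.5],[0,0,0],1],[[-12,0,0],[0,0,0],1],[[-6,0,0],[0,0,0],1],[[0,0,0],[0,0,0],1],[[0,0,0],[0,0,0],1]]' && python3 -m handwheel '[[[-1.5,0,0],[0,0,0],1],[[-1,0,0],[0,0,0],1],[[0,0,0],[0,0,0],1]]'
```

```text
clock: 14.62
position: [0.5462, -0.1182, 0.106]
ee_rot: [-0.444, 0.55, 0.445, 0.55]
contact_force: [-0.3, 1.1, -2.8]
width: 0.0651
gripper_force: 67.8
clock: 15.0
position: [0.5462, -0.1181, 0.1033]
ee_rot: [-0.444, 0.55, 0.445, 0.55]
contact_force: [-0.6, -0.1, -2.9]
width: 0.0648
gripper_force: 67.8
```

```bash
python3 -m handwheel '[[[-0.7,0,0],[0,0,0],1],[[-0.7,0,0],[0,0,0],1],[[0,0,0],[0,0,0],1]]' && python3 -m handwheel '[[[-0.7,0,0],[0,0,0],1],[[0,0,0],[0,0,0],1]]'
```

```text
clock: 15.38
position: [0.5462, -0.1181, 0.1019]
ee_rot: [-0.445, 0.55, 0.444, 0.55]
contact_force: [0.4, 0.3, -1.6]
width: 0.0647
gripper_force: 67.9
clock: 15.62
position: [0.5461, -0.1181, 0.1019]
ee_rot: [-0.445, 0.549, 0.444, 0.55]
contact_force: [0.2, -0.0, 1.2]
width: 0.0647
gripper_force: 67.9
```

Floor contact (the force went from −2.8 to +1.2 N). I'll release and back off.

```bash
python3 -m handwheel '[[[-0.4,0,0],[0,0,0],1],[[0,0,0],[0,0,0],1],[[0,0,0],[0,0,0],-0.65],[[0,0,0],[0,0,0],-0.8],[[0,0,0],[0,0,0],-1],[[0,0,0],[0,0,0],-1],[[0,0,0],[0,0,0],-1]]' 20
python3 -m handwheel '[[[0,0,-15],[0,0,0],-1],[[0,0,-30],[0,0,0],-1],[[0,0,-45],[0,0,0],-1],[[0,0,-40],[0,0,0],-1],[[0,0,0],[0,0,0],-1]]'
python3 - <<'E'
from h import *
im=vision.get_image("top");cv2.imwrite("pics/t3.png",im)
m=((im.min(2)>120)*255).astype(np.uint8);q=np.zeros_like(m);q[180:240,340:450]=m[180:240,340:450]
n,l,s,c=cv2.connectedComponentsWithStats(cv2.erode(q,np.ones((2,2))));print(s[s[:,4]>60][1:].tolist())
a=im[165:265,340:440];cv2.imwrite("pics/c3.png",cv2.resize(a,(500,500),interpolation=cv2.INTER_CUBIC))
t=np.radians(78.2);T=np.array([np.cos(t),np.sin(t),0]);delta([.6518,.228,.16],[1,0,0],[0,0,-1])
E
```

```text
clock: 16.5
position: [0.5462, -0.1181, 0.1006]
ee_rot: [-0.445, 0.55, 0.445, 0.55]
contact_force: [-0.2, 0.3, -0.9]
width: 0.0856
gripper_force: 0.0
clock: 17.12
position: [0.5184, -0.249, 0.1]
ee_rot: [-0.442, 0.551, 0.445, 0.551]
contact_force: [-1.2, -0.7, -1.1]
width: 0.0855
gripper_force: 0.0
[[341, 181, 109, 59, 4511]]
clock 17.18 pos [ 0.5185 -0.2473  0.1002] q [-1.06  1.03  1.41  0.86  2.07 -1.06] w 0.0856
shift cur [ 60.2  29.6 492.6] shift final [ 133.3 -475.3  -59.8] turn [-10.02 -12.44  10.04]
```

View pics/c3.png

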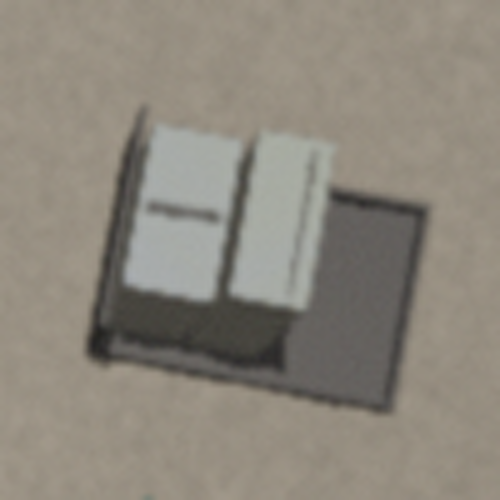

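The long carton stands parallel to the filed one with a small gap. Next is the short carton: rise and bring the tool back to vertical.

```bash
python3 -m handwheel '[[[40,0,0],[0,0,0],-1],[[60,0,0],[0,0,0],-1],[[60,0,0],[0,0,0],-1],[[0,0,0],[0,-1,0],-1],[[0,0,0],[0,-1,0],-1],[[0,0,0],[0,-1,0],-1],[[0,0,0],[0,-1,0],-1],[[0,0,0],[0,-1,0],-1],[[0,0,0],[0,-1,0],-1],[[0,0,0],[0,-1,0],-1],[[0,0,0],[0,-1,0],-1],[[0,0,0],[0,-1,0],-1],[[0,0,0],[0,-1,0],-1],[[0,0,0],[0,-1,0],-1],[[0,0,0],[0,-1,0],-1],[[0,0,0],[0,-1,0],-1],[[0,0,0],[0,-1,0],-1],[[0,0,0],[0,-1,0],-1],[[0,0,0],[0,0,0],-1]]'
python3 - <<'E'
from h import *
a=np.radians(91.1);delta([.6513,.253,.10],[np.cos(a),np.sin(a),0],[0,0,-1])
im=vision.get_image("top");cv2.imwrite("pics/t4.png",im)
t=np.radians(78.2);T=np.array([np.cos(t),np.sin(t),0]);N=np.array([T[1],-T[0],0]);O=np.array([.5204,-.2358,0])
C=unproj(np.array([[262,130],[335,143],[310,310],[228,295]])/5+[340,165]-.4,.154)
print(((C-O)@T*1e3).round(1),((C-O)@N*1e3).round(1))
q=((im.min(2)>105)*255).astype(np.uint8);q[:152]=0;q[190:]=0;q[:,:176]=0;q[:,240:]=0
n,l,s,c=cv2.connectedComponentsWithStats(q)
pts=np.vstack([np.argwhere(l==i)[:,::-1] for i in range(1,n) if s[i,4]>100])
print("short",cv2.minAreaRect((unproj(pts,.032)[:,:2]*1000).astype(np.float32)))
E
```

```text
clock: 19.55
position: [0.5186, -0.2421, 0.2609]
ee_rot: [-0.001, 0.776, 0.63, 0.0]
contact_force: [0.3, 0.2, -0.4]
width: 0.0852
gripper_force: 0.0
clock 19.55 pos [ 0.5186 -0.2421  0.2609] q [-0.56  0.25  1.4   0.    1.5  -0.35] w 0.0852
shift cur [511.5  28.4 161.6] shift final [492.4 142.2 160.9] turn [-0.01 -0.01 -2.16]
[90.2 61.9 60.4 92.1] [ 33.9  33.9 -31.6 -31.6]
short ((651.8642578125, 228.03176879882812), (67.1348648071289, 115.98294067382812), 1.4045641422271729)
```

```bash
python3 -m handwheel '[[[0,0,0],[0,0,-1],-1],[[0,0,0],[0,0,-1],-1],[[0,0,0],[0,0,-0.17],-1],[[30,9,0],[0,0,0],-1],[[50,14,0],[0,0,0],-1],[[55,16,0],[0,0,0],-1],[[55,16,0],[0,0,0],-1],[[55,16,0],[0,0,0],-1],[[55,16,0],[0,0,0],-1],[[55,16,0],[0,0,0],-1],[[55,16,0],[0,0,0],-1],[[50,14,40],[0,0,0],-1],[[30,9,60],[0,0,0],-1],[[0,0,40],[0,0,0],-1],[[0,0,0],[0,0,0],-1],[[0,0,0],[0,0,0],-1]]'
python3 - <<'E'
from h import *
a=np.radians(91.2);delta([.6513,.253,-.0265],[np.cos(a),np.sin(a),0],[0,0,-1])
E
```

```text
clock: 21.6
position: [0.6531, 0.2419, 0.1288]
ee_rot: [0.001, 0.702, 0.712, 0.001]
contact_force: [-0.3, -0.2, 0.4]
width: 0.0857
gripper_force: 0.0
clock 21.6 pos [0.6531 0.2419 0.1288] q [0.25 0.5  1.33 0.   1.31 0.24] w 0.0857
shift cur [ 11.   -2.  155.3] shift final [ 11.1  -1.6 155.3] turn [ 0.02 -0.01 -0.06]
```

```bash
python3 -m handwheel '[[[6,-1,30],[0,0,-0.06],-1],[[5,-1,40],[0,0,0],-1],[[0,0,30],[0,0,0],-1],[[0,0,20],[0,0,0],-1],[[0,0,0],[0,0,0],-1],[[0,0,0],[0,0,0],-1]]'
python3 - <<'E'
from h import *
a=np.radians(91.2);delta([.6513,.253,-.0265],[np.cos(a),np.sin(a),0],[0,0,-1])
E
```

```text
clock: 22.35
position: [0.6517, 0.2535, 0.0099]
ee_rot: [0.001, 0.699, 0.715, 0.002]
contact_force: [0.3, 0.2, 0.6]
width: 0.0853
gripper_force: 0.0
clock 22.35 pos [0.6517 0.2535 0.0099] q [0.27 0.59 1.47 0.   1.07 0.25] w 0.0853
shift cur [-0.5 -0.5 36.4] shift final [-0.5 -0.4 36.4] turn [ 0.04 -0.01  0.01]
```

```bash
python3 -m handwheel '[[[-0.5,-0.5,12],[0,0,0],-1],[[0,0,10],[0,0,0],-1],[[0,0,8],[0,0,0],-1],[[0,0,5],[0,0,0],-1],[[0,0,0],[0,0,0],-1],[[0,0,0],[0,0,0],-1]]' && python3 -m handwheel '[[[0,0,0],[0,0,0],1],[[0,0,0],[0,0,0],1],[[0,0,0],[0,0,0],1],[[0,0,0],[0,0,0],1],[[0,0,0],[0,0,0],1]]' 60
python3 - <<'E'
from h import *
a=np.radians(91.2);delta([.6518,.228,-.0265],[np.cos(a),np.sin(a),0],[0,0,-1])
E
```

```text
clock: 23.1
position: [0.6493, 0.2529, -0.0276]
ee_rot: [0.0, 0.699, 0.715, 0.0]
contact_force: [-0.9, 0.7, -0.3]
width: 0.0856
gripper_force: 0.0
clock: 23.72
position: [0.6498, 0.2531, -0.027]
ee_rot: [0.0, 0.699, 0.715, 0.001]
contact_force: [0.7, 0.0, 5.6]
width: 0.0654
gripper_force: 68.8
clock 23.73 pos [ 0.6498  0.2531 -0.027 ] q [0.27 0.63 1.51 0.   1.   0.25] w 0.0654
shift cur [-25.1   1.4  -0.5] shift final [-25.1   1.5  -0.5] turn [ 0.02 -0.01  0.01]
```

```bash
python3 -m handwheel '[[[0,0,-10],[0,0,0],1],[[0,0,-25],[0,0,0],1],[[0,0,-40],[0,0,0],1],[[0,0,-50],[0,0,0],1],[[0,0,-50],[0,0,0],1],[[0,0,-50],[0,0,0],1],[[0,0,-40],[0,0,0],1],[[0,0,0],[0,0,1],1],[[0,0,0],[0,0,1],1],[[0,0,0],[0,0,0.17],1],[[0,0,0],[0,0,0],1],[[0,0,0],[0,0,0],1]]'
python3 - <<'E'
from h import *
a=np.radians(78.2);delta([.49,-.27,.235],[np.cos(a),np.sin(a),0],[0,0,-1])
E
```

```text
clock: 25.22
position: [0.6489, 0.2527, 0.2368]
ee_rot: [-0.0, 0.775, 0.631, -0.0]
contact_force: [0.5, -0.1, -1.9]
width: 0.0649
gripper_force: 68.1
clock 25.23 pos [0.6489 0.2527 0.2368] q [0.27 0.45 1.15 0.   1.54 0.48] w 0.0649
shift cur [-544.1  -49.6    2. ] shift final [-544.2  -48.6    1.8] turn [-0.01  0.    0.02]
```

```bash
python3 -m handwheel '[[[-30,-3,0],[0,0,0],1],[[-50,-5,0],[0,0,0],1],[[-55,-5,0],[0,0,0],1],[[-55,-5,0],[0,0,0],1],[[-55,-5,0],[0,0,0],1],[[-55,-5,0],[0,0,0],1],[[-55,-5,0],[0,0,0],1],[[-55,-5,0],[0,0,0],1],[[-54,-4,0],[0,0,0],1],[[-50,-4,0],[0,0,0],1],[[-30,-3,0],[0,0,0],1],[[0,0,0],[0,0,0],1]]'
python3 -m handwheel '[[[0,0,0],[0,1,0],1],[[0,0,0],[0,1,0],1],[[0,0,0],[0,1,0],1],[[0,0,0],[0,1,0],1],[[0,0,0],[0,1,0],1],[[0,0,0],[0,1,0],1],[[0,0,0],[0,1,0],1],[[0,0,0],[0,1,0],1],[[0,0,0],[0,1,0],1],[[0,0,0],[0,1,0],1],[[0,0,0],[0,1,0],1],[[0,0,0],[0,1,0],1],[[0,0,0],[0,1,0],1],[[0,0,0],[0,1,0],1],[[0,0,0],[0,1,0],1],[[0,0,0],[0,0,0],1],[[0,0,0],[0,0,0],1]]'
python3 - <<'E'
from h import *
t=np.radians(78.2);T=np.array([np.cos(t),np.sin(t),0]);N=np.array([T[1],-T[0],0]);delta(np.array([.5204,-.2358,.0866])+(.058+.029)*T+.001*N,[0,0,1],T)
E
```

```text
clock: 26.72
position: [0.4896, -0.272, 0.237]
ee_rot: [0.0, 0.777, 0.63, -0.0]
contact_force: [0.5, 0.7, -1.5]
width: 0.0652
gripper_force: 68.1
clock: 28.85
position: [0.4909, -0.2696, 0.2374]
ee_rot: [-0.446, 0.549, 0.447, 0.548]
contact_force: [-0.1, -0.3, -1.1]
width: 0.0651
gripper_force: 68.3
clock 28.85 pos [ 0.4909 -0.2696  0.2374] q [-1.1   0.86  1.38  0.91  2.23 -0.9 ] w 0.0651
shift cur [-150.5   23.1  126.5] shift final [-150.8   23.   126.1] turn [-0.02  0.02  0.01]
```

```bash
python3 -m handwheel '[[[0,6,25],[0,0,0],1],[[0,9,40],[0,0,0],1],[[0,8,40],[0,0,0],1],[[-20,0,13],[0,0,0],1],[[-40,0,0],[0,0,0],1],[[-40,0,0],[0,0,0],1],[[-20,0,0],[0,0,0],1],[[0,0,0],[0,0,0],1],[[0,0,0],[0,0,0],1]]'
python3 - <<'E'
from h import *
t=np.radians(78.2);T=np.array([np.cos(t),np.sin(t),0]);N=np.array([T[1],-T[0],0]);delta(np.array([.5204,-.2358,.0866])+(.058+.029)*T+.001*N,[0,0,1],T)
print(log()[1].round(4).tolist())
im=vision.get_image("top");cv2.imwrite("pics/t5.png",im);cv2.imwrite("pics/s5.png",vision.get_image("scene"))
cv2.imwrite("pics/c5.png",np.hstack([cv2.resize(im[165:265,340:440],(400,400),interpolation=cv2.INTER_CUBIC),cv2.resize(cv2.imread("pics/s5.png")[200:320,220:340],(400,400),interpolation=cv2.INTER_CUBIC)]))
E
```

```text
clock: 29.98
position: [0.5372, -0.1594, 0.1186]
ee_rot: [-0.445, 0.548, 0.447, 0.549]
contact_force: [-0.2, -0.6, -1.6]
width: 0.0646
gripper_force: 68.2
clock 29.98 pos [ 0.5372 -0.1594  0.1186] q [-0.97  0.96  1.57  0.9   1.98 -1.1 ] w 0.0646
shift cur [-32.    0.1   8.8] shift final [-32.    0.2   8.7] turn [-0.01  0.01  0.02]
[[-0.0021, 0.9791, 0.2034], [0.0011, -0.2034, 0.9791], [1.0, 0.0023, -0.0006]]
```

View pics/c5.png

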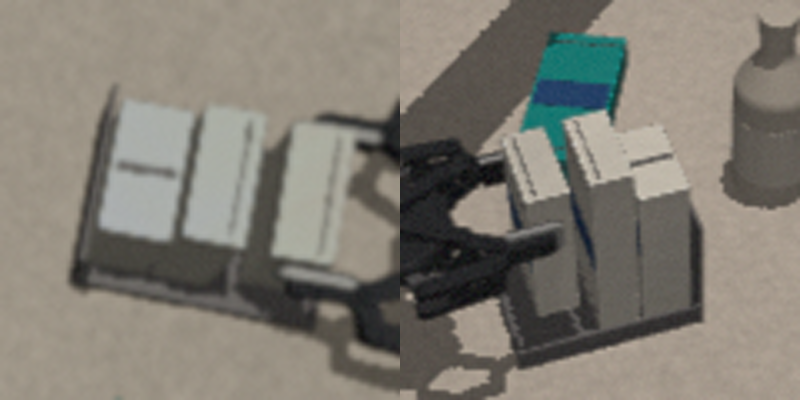

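The short carton hangs upright and parallel, about 12 mm in front of the long one (top view, left edge near (282,187); the long one's right edge is near (255,180)). I'll move it forward and down.

```bash
python3 -m handwheel '[[[-10,0,4.5],[0,0,0],1],[[-10,0,4],[0,0,0],1],[[-7,0,0],[0,0,0],1],[[0,0,0],[0,0,0],1],[[0,0,0],[0,0,0],1]]' && python3 -m handwheel '[[[-2,0,0],[0,0,0],1],[[-1.5,0,0],[0,0,0],1],[[0,0,0],[0,0,0],1],[[0,0,0],[0,0,0],1]]'
python3 - <<'E'
from h import *
t=np.radians(78.2);T=np.array([np.cos(t),np.sin(t),0]);O=np.array([.5204,-.2358,0])
C=unproj(np.array([[292,122],[352,137],[332,263],[272,252]])/4+[340,165]-.4,.151);print(((C-O)@T*1e3).round(1))
E
```

```text
clock: 30.7
position: [0.5387, -0.1507, 0.0902]
ee_rot: [-0.446, 0.548, 0.446, 0.549]
contact_force: [0.8, -0.5, -1.5]
width: 0.0651
gripper_force: 68.2
clock: 31.2
position: [0.5387, -0.1507, 0.0867]
ee_rot: [-0.446, 0.548, 0.446, 0.549]
contact_force: [-0.6, 0.9, -2.3]
width: 0.0649
gripper_force: 68.2
[49.5 20.  19.4 48.4]
```

Position is as planned (back face about 58 mm, gap about 3 mm). Next comes floor contact.

```bash
python3 -m handwheel '[[[-0.7,0,0],[0,0,0],1],[[-0.7,0,0],[0,0,0],1],[[0,0,0],[0,0,0],1]]' && python3 -m handwheel '[[[-0.7,0,0],[0,0,0],1],[[0,0,0],[0,0,0],1]]'
```

```text
clock: 31.58
position: [0.5387, -0.1507, 0.0862]
ee_rot: [-0.446, 0.548, 0.446, 0.549]
contact_force: [1.1, -1.6, 2.5]
width: 0.0648
gripper_force: 68.4
clock: 31.82
position: [0.5386, -0.1507, 0.0862]
ee_rot: [-0.447, 0.547, 0.446, 0.55]
contact_force: [-1.2, -1.7, 6.0]
width: 0.065
gripper_force: 68.5
```

Contact. Release, back off and check.

```bash
python3 -m handwheel '[[[0,0,0],[0,0,0],-0.65],[[0,0,0],[0,0,0],-0.8],[[0,0,0],[0,0,0],-1],[[0,0,0],[0,0,0],-1],[[0,0,0],[0,0,0],-1]]' 20
python3 -m handwheel '[[[0,0,-15],[0,0,0],-1],[[0,0,-30],[0,0,0],-1],[[0,0,-45],[0,0,0],-1],[[0,0,-50],[0,0,0],-1],[[30,0,-30],[0,0,0],-1],[[40,0,0],[0,0,0],-1],[[0,0,0],[0,0,0],-1],[[0,0,0],[0,0,0],-1]]'
python3 - <<'E'
from h import *
a=vision.get_image("top");b=vision.get_image("scene");cv2.imwrite("pics/t6.png",a);cv2.imwrite("pics/s6.png",b)
o=np.zeros((600,800,3),np.uint8);o[:400,:400]=cv2.resize(a[165:265,340:440],(400,400),interpolation=cv2.INTER_CUBIC);o[:400,400:]=cv2.resize(b[200:320,220:340],(400,400),interpolation=cv2.INTER_CUBIC)
o[400:,:400]=cv2.resize(a[130:290,80:400],(400,200));cv2.imwrite("pics/c6.png",o)
a0=cv2.imread("pics/top0.png");d=cv2.absdiff(a,a0).max(2)
for n,(x,y,w,h) in dict(jar=(80,150,60,60),mouse=(100,220,50,65),dish=(285,145,45,65),bottle=(290,212,45,45)).items(): print(n,(d[y:y+h,x:x+w]>45).sum())
E
```

```text
clock: 32.45
position: [0.5387, -0.1506, 0.0845]
ee_rot: [-0.446, 0.548, 0.446, 0.548]
contact_force: [0.2, 0.4, -0.5]
width: 0.0855
gripper_force: 0.0
clock: 33.45
position: [0.5038, -0.3174, 0.154]
ee_rot: [-0.446, 0.549, 0.446, 0.548]
contact_force: [0.1, 0.0, -0.4]
width: 0.0856
gripper_force: 0.0
jar 0
mouse 0
dish 0
bottle 0
```

View pics/c6.png

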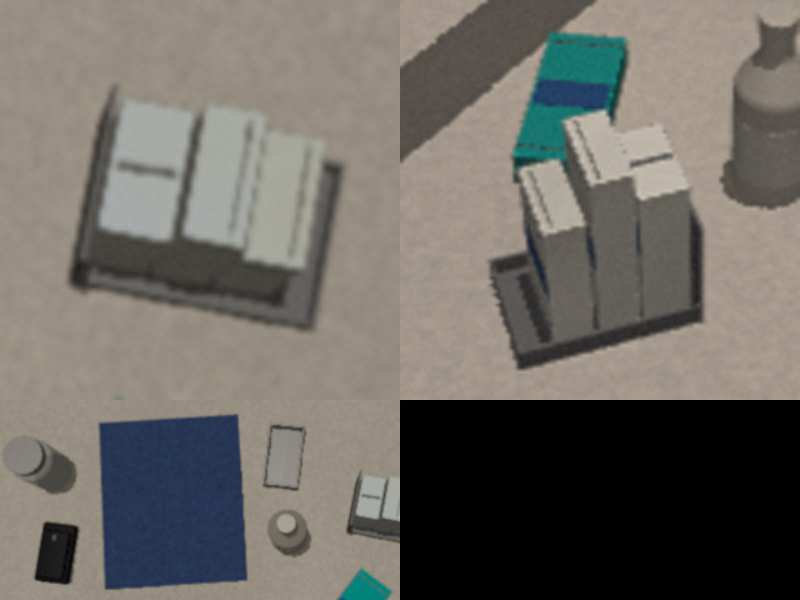

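Both cartons stand upright and square in the tray: the long one behind, near (225,180), and the short one in front, near (285,200). Nothing else has moved, and the gripper is clear, so I'm handing in.

```bash
python3 -c "from rig import manip; print(manip.sign_off())"
```

```text
the job is handed in; nothing more can be done
None
```

Both cartons stand upright on the tray floor, let go and square to it, with the long one next to the filed carton and the short one in front; the bottle, jar, mouse and dish show no change in the before/after images, and the job was handed in at about 33.5 s.

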